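Size oranges on the kitchen grading ramp

TASK

Pick up the fruit pan by its bridge handle and tip its three oranges out onto the high end of the sizing ramp, so that they roll down by themselves and each drops into the basket for its size: small in the first, medium in the second, large in the last. Do not handle the fruit; then set the empty pan gently back down upright on the worktop and let go of it, leaving the other things where they are.

Things in the scene. Friction and masses are not known exactly. Their poses are not given: they have to be found in the camera images.
- sizing_ramp: Fixed stainless fruit sizing ramp, 405 mm long, 165 mm wide. Origin: centre of its footprint, on the worktop; z up, -y downhill, x across. From the high end: feed apron (y +202 to +118 mm, falls 12 deg), two rods 60 mm apart (y +118 to +3), two rods 70 mm apart (y +3 to -102; rods fall 20 deg), then open. Fruit narrower than a gap drops into the basket below; fruit flung in fast may overshoot
- ramp_head (a point): Point on the ramp: middle of the back edge of the feed apron's floor, 202 mm above the worktop; axes as the ramp. The floor is a shallow V, falling downhill to 184 mm and 8 mm higher at 60 mm off its middle line. Open at the back; upright cheeks at both sides, tops 254 mm high, narrow from 150 mm apart at the back to 100 mm
- bay_first (a point): Centre of the floor of the first wire basket (small orange), nearest the high end, under the 60 mm gap: ramp y +119 to -3 mm. The baskets are 124 mm wide; dividers 104 and 65 mm high, end wall 112 mm
- bay_second (a point): Centre of the floor of the second basket (medium orange), under the 70 mm gap: ramp y -3 to -108 mm
- bay_third (a point): Centre of the floor of the third, last basket (large orange), at the low end: ramp y -108 to -203 mm
- fruit_pan: Loose steel fruit pan, 0.32 kg (0.8 kg full): trough 235 mm long (y), 99 mm wide (x), oranges in it in a row. Origin: centre of its underside, on the worktop, z up. Side walls 46 mm; high back wall at +y; open mouth at -y. Floor rises 6 deg to the mouth: fruit stays in while level, rolls out when tipped mouth-down about 15 deg or more. To pour, its -y points along the ramp's -y
- pan_handle (a point): Grip point of the pan's bridge handle, 123 mm above its underside, over its middle; axes as the pan. The handle is a black bar across the pan (along x), 102 mm long, 16 mm thick (y), 28 mm tall, at 105 to 133 mm above the underside; grip it across its 16 mm from above. Oranges below it reach at most 102 mm
- pan_mouth (a point): Point on the pan: middle of the top edge of its floor at the mouth, 117 mm from the handle along the pan's -y and 32 mm above its underside. Axes as the pan
- orange_small: Small orange, a ball 56 mm across, 0.09 kg. Origin: its centre (its axes turn as it rolls). The order of the oranges in the pan varies
- orange_medium: Medium orange, a ball 66 mm across, 0.14 kg. Origin: its centre
- orange_large: Large orange, a ball 76 mm across, 0.21 kg. Origin: its centre
- mixing_bowl: Steel bowl, bystander, 120 mm across, 50 mm high. Origin: centre of its underside
- sugar_jar: Glass jar, bystander, 72 mm across, 110 mm high. Origin: centre of its underside
- spatula: Spatula lying on the worktop, bystander, 240 mm long. Origin on its underside
Mind the look-alikes: they are no part of the job. What is shaped like the orange_medium but yellow is not meant.

How it is judged:
By the outcome, as a careful person would: the job done as asked, in the order asked, and still so for the second after the job is handed in, with the robot touching nothing.
It also fails if it takes over 61 s, if anything falls off the work surface, if the arm or the gripper's body presses on something with over 40 N, if the wrist force passes 120 N, or if a joint passes its speed limit or range.

ROBOT

A 6-joint arm with a two-finger parallel gripper is mounted at the origin on the work surface. World frame = base frame: x ahead of the robot, y to its left, z up, the work surface at z = 0. Lengths are in m, angles in rad, forces in N, time in s.
With the tool pointing down it reaches from about 0.225 to 0.875 m from the base axis. Payload 3.4 kg.
Tool frame: the origin (TCP) lies on the centre line of the jaws, within the pads' length; the fingertips stand 11 mm ahead of it and the grasp point (between the pads) lies 8 mm behind it; z points along the fingers, y is the line along which they close (so a half turn about z gives the same grasp; the last joint's range is limited). The gripper opens to 85 mm and grips with 20 to 120 N. Pads are 22 mm wide; open, the fingers measure 114 mm over their backs; the gripper's body (76 mm by 85 mm) begins 54 mm behind the grasp point. The pads swing forward as they close: fully open they stand 13 mm farther back than shut.
Start: joints at [-1.293, 0.276, 1.505, -0, 1.361, -0.121], TCP at [0.223, -0.53, 0.242] pointing down, gripper open.
Joint ranges: [-2.89, 2.89], [-0.75, 2.08], [0.22, 2.7], [-1.18, 4.32], [0.11, 2.71], [-2.7, 2.7]. Speed limits (rad/s): [2.57, 2.57, 3.14, 3.14, 3.14, 3.14].

INTERFACE

Orientations are given as a unit quaternion [w, x, y, z].
In Python, from rig import manip, eyes, job gives the robot as it stands.
- The arm moves only by the tool drive_tool, never from a script. Its argument "rows" is a list of rows, each a list of 3 entries, a list of its own where there are three numbers: the turn, a rotation vector about the world's x, y, z in rad, then the shift along the world's x, y, z in cm, then the finger opening in cm, from 0 to 8.54. A call has 1 to 8 rows; each row shifts and turns the commanded pose from where the row before left it; what a row does not reach is not made up. A row lasts 1/8 s, in which the tool goes at most 62.5 mm and 10.7 degrees, less where a joint would pass 70% of its speed; a pose out of reach is approached as far as the arm can. A call is refused whole if a number of a shift passes 6.25 or a number of a turn 0.188, either way. A call with a gripper value outside its range is refused whole. The fingers move at their own pace and stop on an object; "force" is the grip in N (left out, the last holds). Time passes only in rows, so rows that do not move let the fingers close. It gives the time, the measured TCP pose, the force, the opening and the grip force at its end, in the units of the state.
- manip.get_state(): the state, without advancing time (a new reading comes with each control period).
- eyes.get_image(name): name is "side" or "top" or "wrist"; returns the picture (480x640x3 uint8, red, green, blue); there is no depth.
- eyes.get_calibration(name): a dict with "camera_matrix" (3x3 intrinsics, pixels), "view" (4x4, takes a point from world to camera coordinates). Camera axes: x right, y up, looking along -z (the intrinsics and any distortion apply to the point x, -y, -z); pixel columns grow to the right and rows downward; lengths in m; the calibration is good to about 2 mm. A picture is of the moment at which its call begins: read the wrist's pose just before it. get_calibration takes no time and is no camera call; for the wrist camera it gives the pose at the moment of the call.
- job.sign_off(): hands the job in; it is judged then, once.
The state is a dict: "clock": time; "qpos": joint angles; "qd": joint speeds; "effort": joint torques, N m; "position": TCP position; "ee_rot": TCP orientation; "contact_force": force on the tool from outside, world axes, zero at the start; "moment": the same for the moment, N m; "width": finger opening in m; "gripper_force": force on a finger pad.
Only numpy, scipy, OpenCV 4.12 (cv2) and the standard library are available. Lean on these libraries where they do the work, as an engineer would, in place of code of your own. Each camera call takes 0.05 s, during which the arm holds its last target. There are 200 camera calls.

## Working session

There is one attempt and no reset: what is moved stays moved. The work goes in short steps, Python scripts to look and compute and a tool call to move; the robot and the scene stay as the last step left them, time stands still between calls to the robot, and variables do not carry over. Pictures are saved under pics/ and viewed, at most 10 in all, crops included, and the job is handed in when it is done.

Besides the shell and the picture viewer there is one more tool, called as name([rows], argument=value, ...), one row to a line, values as JSON. drive_tool: Moves the arm, as the interface text tells. Its arguments: {"type":"object","properties":{"rows":{"type":"array"},"force":{"type":"number"}},"required":["rows"]}

```bash
mkdir -p pics
python3 - <<'E'
from rig import manip, eyes
import cv2,numpy as np
for n in ["side","top"]:
    im=eyes.get_image(n); cv2.imwrite(f"pics/{n}0.png",im[:,:,::-1])
    c=eyes.get_calibration(n); print(n,np.round(c["camera_matrix"],1).tolist(),np.round(c["view"],4).tolist(),[k for k in c])
s=manip.get_state(); print({k:np.round(v,3).tolist() for k,v in s.items()})
E
```

```text
side [[517.6, 0.0, 317.2], [0.0, 517.6, 239.7], [0.0, 0.0, 1.0]] [[-0.8085, -0.5885, 0.0067, 0.3926], [0.3378, -0.4547, 0.8241, -0.3298], [-0.4819, 0.6685, 0.5664, -1.1965], [0.0, 0.0, 0.0, 1.0]] ['camera_matrix', 'view']
top [[519.0, 0.0, 326.7], [0.0, 519.0, 234.1], [0.0, 0.0, 1.0]] [[0.0133, -0.9996, 0.0257, -0.0677], [0.9916, 0.0165, 0.1285, -0.5527], [-0.1289, 0.0237, 0.9914, -1.352], [0.0, 0.0, 0.0, 1.0]] ['camera_matrix', 'view']
{'clock': 0.1, 'qpos': [-1.293, 0.277, 1.506, 0.0, 1.361, -0.121], 'qd': [-0.001, -0.001, -0.002, -0.001, -0.0, -0.001], 'effort': [0.002, -41.77, -24.64, -0.0, 0.006, 0.0], 'position': [0.223, -0.529, 0.242], 'ee_rot': [-0.001, 0.98, 0.198, -0.0], 'contact_force': [0.128, -0.004, -0.173], 'moment': [0.019, 0.027, 0.028], 'gripper_force': 0.0, 'width': 0.085}
```

View pics/top0.png

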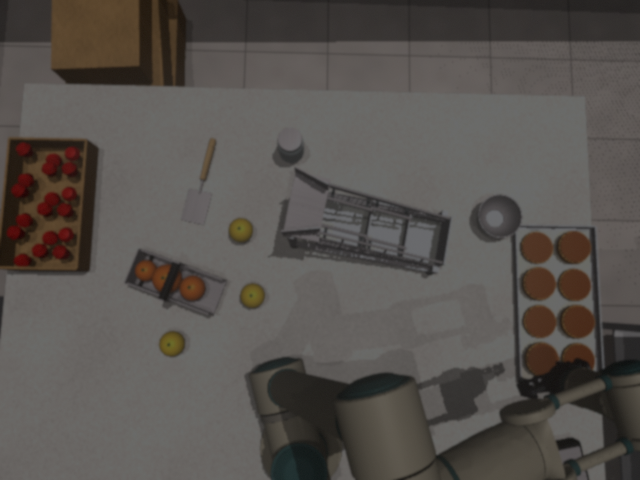

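View pics/side0.png

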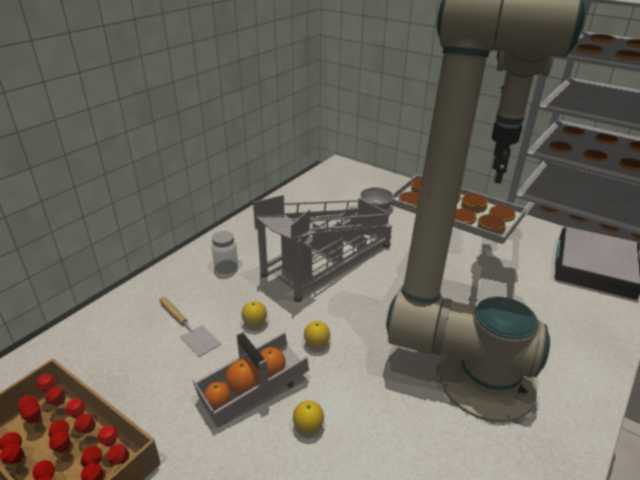

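The top view shows the pan at about (176,283), with oranges in it and its mouth at the right end (220,300). The ramp's high end is at about (300,210) and its low end at about (440,245). In the side view the pan is at about (250,378). The look-alikes are the three yellow balls at top-view (241,230), (252,295) and (172,343). They are yellow and outside the pan, so they aren't meant. The oranges at (145,270), (165,278) and (192,288) are in the pan and fit the description. I'll confirm with an enlarged crop.

```bash
cat > h.py <<'E'
import numpy as np,cv2
from rig import manip,eyes
def ray(n,uv,cal=None):
    c=cal or eyes.get_calibration(n);K=np.array(c["camera_matrix"]);V=np.array(c["view"])
    d=np.linalg.inv(K)@[uv[0],uv[1],1]; d=np.array([d[0],-d[1],-d[2]])
    R=V[:3,:3]; return -R.T@V[:3,3], R.T@d
def onz(n,uv,z,cal=None):
    o,d=ray(n,uv,cal); return o+d*(z-o[2])/d[2]
def proj(n,p,cal=None):
    c=cal or eyes.get_calibration(n);K=np.array(c["camera_matrix"]);V=np.array(c["view"])
    q=V[:3,:3]@p+V[:3,3]; q=K@[q[0],-q[1],-q[2]]; return q[:2]/q[2]
E
python3 - <<'E'
import cv2,numpy as np
im=cv2.imread("pics/top0.png")
a=np.clip(cv2.resize(im[150:330,110:240],None,fx=3,fy=3,interpolation=cv2.INTER_CUBIC).astype(float)*1.6,0,255)
b=np.clip(cv2.resize(im[150:290,265:455],None,fx=2,fy=2,interpolation=cv2.INTER_CUBIC).astype(float)*1.6,0,255)
o=np.zeros((540,780,3),np.uint8);o[:540,:390]=a;o[:280,400:780]=b
cv2.imwrite("pics/c1.png",o)
E
```

```text
(no output)
```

View pics/c1.png

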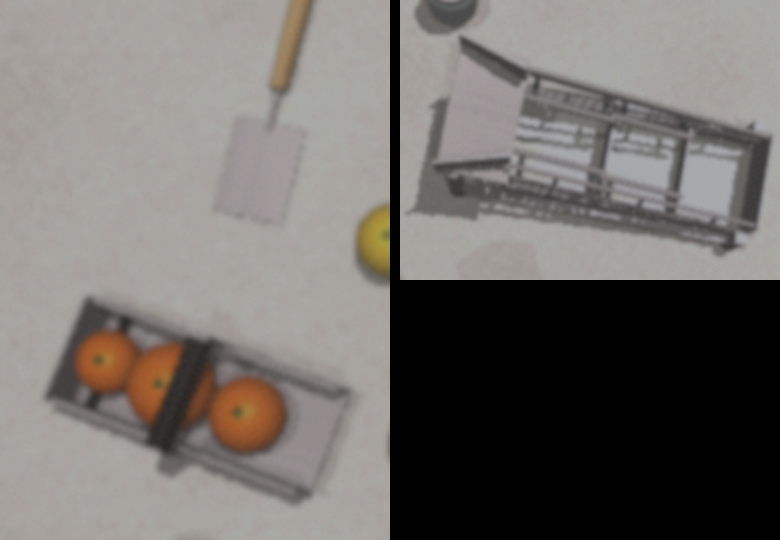

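The crop shows the pan with its mouth at lower right. From the mouth the order is medium, large, small, and all three are orange. The handle bar runs from crop (200,340) to (160,447). The ramp's back cheek corners are at crop (460,38) and (437,165), and the yellow ball is outside the pan.

Run:
```python
from h import *
im=cv2.imread("pics/top0.png"); 
g=im.max(2); m=np.zeros_like(g); sub=g[255:310,150:190]; 
m[255:310,150:190]=(sub<32)*255
n,l,st,ce=cv2.connectedComponentsWithStats(m)
k=1+np.argmax(st[1:,4]); ys,xs=np.where(l==k)
r=cv2.minAreaRect(np.c_[xs,ys].astype(np.float32)); print(st[k],ce[k],r, g[281,170],g[258:310,166].tolist())
P=lambda u,v,z:np.round(onz("top",(u,v),z),4)
a,b=P(176.7,263.3,.133),P(163.3,299,.133); print("handle ends",a,b,(a+b)/2,np.linalg.norm(a-b),np.degrees(np.arctan2(*(a-b)[1::-1])))
print("rectc",P(*r[0],.133),P(*r[0],.125))
for n,u,v,z in [("bl",295,169,.254),("br",283.5,232.5,.254),("fl",328.5,186,.254),("fr",319,230,.254)]: print(n,P(u,v,z))
for u,v in [(226,280.7),(211,315.7),(138.5,250),(126,282.5)]: print("pan",P(u,v,.046))
# ramp end frame in crop: (770,137),(748,228)
```

```text
[161 265  18  35 134] [169.2238806  284.19402985] ((169.25863647460938, 281.10345458984375), (6.499337673187256, 36.39628982543945), 21.801406860351562) 32 [82, 78, 68, 60, 57, 63, 71, 77, 84, 90, 96, 99, 101, 102, 100, 97, 93, 88, 79, 67, 56, 48, 41, 37, 34, 32, 31, 31, 31, 31, 32, 32, 29, 30, 29, 28, 27, 29, 29, 29, 29, 32, 37, 47, 58, 64, 66, 66, 67, 71, 81, 93]
handle ends [0.4627 0.3098 0.133 ] [0.3755 0.3378 0.133 ] [0.4191 0.3238 0.133 ] 0.09158515163496754 -17.80187205149086
rectc [0.419  0.3257 0.133 ] [0.4192 0.3279 0.125 ]
bl [0.6741 0.0203 0.254 ]
br [0.5273 0.0431 0.254 ]
fl [ 0.6359 -0.0568  0.254 ]
fr [ 0.5343 -0.0367  0.254 ]
pan [0.4251 0.2025 0.046 ]
pan [0.3343 0.2377 0.046 ]
pan [0.502  0.4339 0.046 ]
pan [0.4168 0.461  0.046 ]
```

drive_tool([
  [[0, 0, 0.172], [2, 4.5, 2], 6],
  [[0, 0, 0.172], [2, 4.5, 2], 6],
  [[0, 0, 0.172], [2, 4.5, 2], 6],
  [[0, 0, 0.172], [2, 4.5, 2], 6],
  [[0, 0, 0.172], [2, 4.5, 2], 6],
  [[0, 0, 0.172], [2, 4.5, 2], 6],
  [[0, 0, 0.172], [2, 4.5, 2], 6],
  [[0, 0, 0.172], [2, 4.5, 2], 6],
])

```text
clock: 1.1
position: [0.3835, -0.1683, 0.4027]
ee_rot: [-0.0, 0.629, 0.777, 0.0]
contact_force: [0.7, -0.4, 0.3]
width: 0.0604
gripper_force: 0.0
```

drive_tool([
  [[0, 0, 0.13], [0.4, 6, -1], 6],
  [[0, 0, 0.13], [0.4, 6, -1], 6],
  [[0, 0, 0.13], [0.4, 6, -1], 6],
  [[0, 0, 0.13], [0.4, 6, -1], 6],
  [[0, 0, 0.13], [0.4, 6, -1], 6],
  [[0, 0, 0.13], [0.4, 6, -1], 6],
  [[0, 0, 0.13], [0.4, 6, -1], 6],
  [[0, 0, 0.13], [0.4, 6, -1], 6],
])

```text
clock: 2.1
position: [0.4149, 0.312, 0.3217]
ee_rot: [0.0, 0.16, 0.987, -0.0]
contact_force: [1.5, -0.8, 0.7]
width: 0.0602
gripper_force: 0.0
```

drive_tool([
  [[0, 0, 0], [0, 0, 0], 6],
  [[0, 0, 0], [0, 0, 0], 6],
  [[0, 0, 0], [0, 0, 0], 6],
])

```text
clock: 2.48
position: [0.4154, 0.3088, 0.3227]
ee_rot: [0.0, 0.164, 0.987, -0.0]
contact_force: [0.6, 0.7, 0.3]
width: 0.0599
gripper_force: 0.0
```

Run:
```python
from h import *
s=manip.get_state();cal=eyes.get_calibration("wrist");w=eyes.get_image("wrist")[:,:,::-1];t=eyes.get_image("top")[:,:,::-1]
np.savez("w1.npz",K=cal["camera_matrix"],V=cal["view"]);cv2.imwrite("pics/w1.png",w);cv2.imwrite("pics/t1.png",t)
print(s["clock"],s["position"],s["ee_rot"],s["qpos"],s["width"])
```

```text
2.475 [0.41539023 0.30878621 0.32269406] [ 2.58126347e-04  1.63672156e-01  9.86514749e-01 -9.55601559e-05] [ 5.05076340e-01  1.52412755e-01  1.47230203e+00 -4.70935182e-04
  1.51659167e+00 -7.36870797e-01] 0.05994662760713272
```

View pics/w1.png

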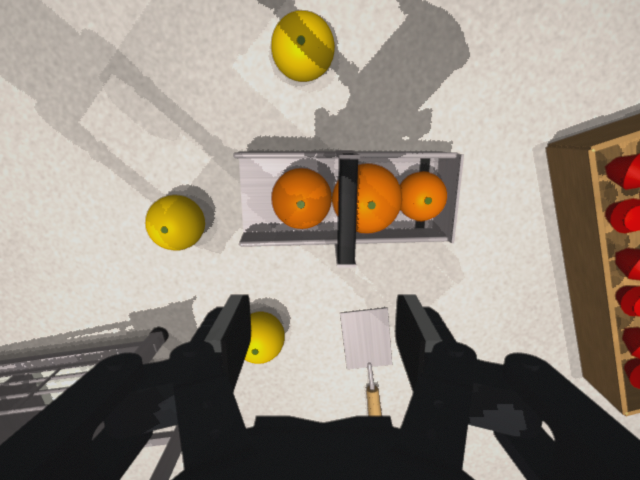

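The wrist view shows the handle bar running from (347,155) to (346,263). The pan's mouth is at left (238,200) and its back wall is at right. The oranges are at (302,197), (367,197) and (423,196).

```bash
python3 - <<'E'
from h import *
d=np.load("w1.npz");cal=dict(camera_matrix=d["K"],view=d["V"])
o,_=ray("",(320,240),cal); print("cam",o)
P=lambda u,v,z:np.round(onz("",(u,v),z,cal)[:2],4)
im=cv2.imread("pics/w1.png");g=im.max(2)
for r in (165,200,235,255):
    x=np.where(g[r,325:370]<60)[0]+325; print(r,x.min(),x.max(),P(x.min(),r,.133),P(x.max(),r,.133))
c=np.where(g[140:280,347]<60)[0]+140; print("rows",c.min(),c.max()); print(g[236:268:2,347])
for z in (.133,.105): print(z,P(347,c.min(),z),P(346,c.max(),z))
# pan wall top edges
for u,v in [(235,154),(240,244),(462,154),(455,242)]: print("wall",P(u,v,.046))
for n,u,v,D in [("M",302,197,.066),("L",367,197,.076),("S",423,196,.056)]: print(n,P(u,v,.06))
E
python3 - <<'E'
import cv2,numpy as np
im=cv2.imread("pics/t1.png")
b=np.clip(cv2.resize(im[155:255,270:370],None,fx=5.8,fy=5.8,interpolation=cv2.INTER_CUBIC).astype(float)*1.6,0,255)
cv2.imwrite("pics/c2.png",b)
E
```

```text
cam [0.34517427 0.33209094 0.45488518]
165 340 357 [0.3773 0.3373] [0.382  0.3511]
200 339 356 [0.4058 0.3271] [0.4107 0.3413]
235 337 355 [0.4357 0.3154] [0.441  0.3308]
255 337 353 [0.4539 0.3094] [0.4587 0.3233]
rows 153 262
[ 55  54  53  55  54  53  51  50  50  50  49  49  50  49 128 211]
0.133 [0.3697 0.3461] [0.4631 0.3151]
0.105 [0.3718 0.3473] [0.4734 0.3136]
wall [0.3381 0.2351]
wall [0.434 0.201]
wall [0.4176 0.4672]
wall [0.5125 0.4376]
M [0.4036 0.2892]
L [0.4263 0.3555]
S [0.4448 0.413 ][ WARN:0@0.095] global loadsave.cpp:1063 imwrite_ Unsupported depth image for selected encoder is fallbacked to CV_8U.
```

View pics/c2.png

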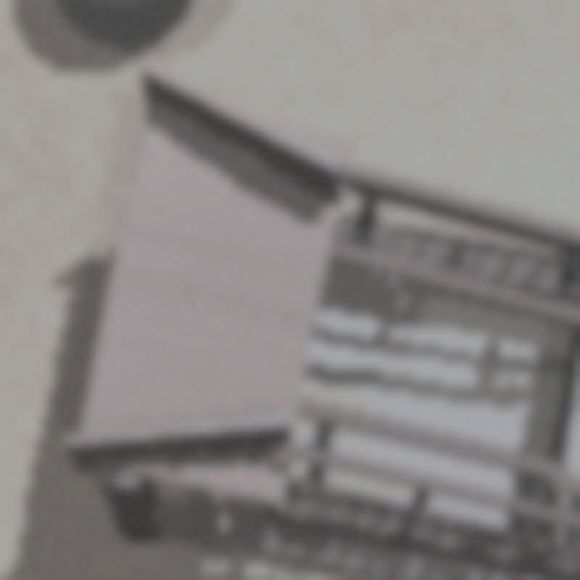

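The crop shows the apron floor's back edge from (145,122) to (82,440). The cheek back tops are at (147,75) and (72,455), and the apron's front edge runs from (335,215) to (300,400).

Run:
```python
from h import *
P=lambda u,v,z:onz("top",(u,v),z)
def c2(x,y,z): return P(270+x/5.8,155+y/5.8,z)
bl,br=c2(147,75,.254),c2(72,455,.254)
fl,fr=c2(145,122,.212),c2(82,440,.212)
gl,gr=c2(335,215,.19),c2(300,400,.19)
tl,tr=c2(340,190,.254),c2(290,430,.254)
el,er=P(450,218.5,.112),P(439,264,.112)
for n,a,b in (("back top",bl,br),("back floor",fl,fr),("front floor",gl,gr),("front top",tl,tr),("end",el,er)):
    print(n,np.round(a[:2],4),np.round(b[:2],4),"mid",np.round((a+b)[:2]/2,4),"w",round(np.linalg.norm(a-b),4),"yaw",np.degrees(np.arctan2((a-b)[1],(a-b)[0])).round(1))
for a,b in ((bl+br,el+er),(fl+fr,el+er),(bl+br,gl+gr)):
    v=(a-b)/2; print("yaw mid",np.degrees(np.arctan2(-v[0],v[1])).round(2),np.linalg.norm(v[:2]))
```

```text
back top [0.6767 0.0196] [0.5251 0.0454] mid [0.6009 0.0325] w 0.1538 yaw -9.7
back floor [0.6679 0.0217] [0.5367 0.0442] mid [0.6023 0.0329] w 0.1332 yaw -9.7
front floor [ 0.6354 -0.0569] [ 0.5577 -0.0435] mid [ 0.5966 -0.0502] w 0.0789 yaw -9.8
front top [ 0.6318 -0.0571] [ 0.5363 -0.0389] mid [ 0.5841 -0.048 ] w 0.0973 yaw -10.8
end [ 0.5891 -0.372 ] [ 0.4723 -0.3421] mid [ 0.5307 -0.3571] w 0.1206 yaw -14.4
yaw mid -10.21 0.3958450245490512
yaw mid -10.4 0.3965014117338591
yaw mid -2.97 0.08282277790686676
```

drive_tool([
  [[0, 0, 0], [0.1, 0.5, -2], 6],
  [[0, 0, 0], [0.1, 0.5, -4], 6],
  [[0, 0, 0], [0.1, 0.4, -4], 6],
  [[0, 0, 0], [0.1, 0.3, -4], 6],
  [[0, 0, 0], [0, 0.2, -3], 6],
  [[0, 0, 0], [0, 0, -2], 6],
  [[0, 0, 0], [0, 0, -1], 6],
  [[0, 0, 0], [0, 0, 0], 6],
])

```text
clock: 3.58
position: [0.4194, 0.3285, 0.1223]
ee_rot: [-0.0, 0.163, 0.987, -0.0]
contact_force: [0.2, 0.1, 0.2]
width: 0.06
gripper_force: 0.0
```

drive_tool([
  [[0, 0, 0], [0, 0, -0.4], 6],
  [[0, 0, 0], [0, 0, 0], 3],
  [[0, 0, 0], [0, 0, 0], 0.5],
  [[0, 0, 0], [0, 0, 0], 0.5],
  [[0, 0, 0], [0, 0, 0], 0.5],
  [[0, 0, 0], [0, 0, 0], 0.5],
  [[0, 0, 0], [0, 0, 0], 0.5],
  [[0, 0, 0], [0, 0, 0], 0.5],
], force=90)

```text
clock: 4.58
position: [0.4199, 0.3299, 0.119]
ee_rot: [0.001, 0.163, 0.987, 0.001]
contact_force: [0.2, 3.6, 5.0]
width: 0.0143
gripper_force: 88.6
```

drive_tool([
  [[0, 0, 0], [0, 0, 0.3], 0.5],
  [[0, 0, 0], [0, 0, 0.6], 0.5],
  [[0, 0, 0], [0, 0, 1], 0.5],
  [[0, 0, 0], [0, 0, 1.5], 0.5],
  [[0, 0, 0], [0, 0, 1.5], 0.5],
  [[0, 0, 0], [0, 0, 1], 0.5],
  [[0, 0, 0], [0, 0, 0.6], 0.5],
  [[0, 0, 0], [0, 0, 0.3], 0.5],
])

```text
clock: 5.58
position: [0.4192, 0.3291, 0.1867]
ee_rot: [0.0, 0.163, 0.987, 0.0]
contact_force: [0.3, 0.3, -7.0]
width: 0.0142
gripper_force: 88.0
```

drive_tool([
  [[0, 0, 0.003], [0.4, -0.3, 0.4], 0.5],
  [[0, 0, 0.006], [0.8, -0.6, 0.8], 0.5],
  [[0, 0, 0.008], [1.2, -1, 1.3], 0.5],
  [[0, 0, 0.011], [1.6, -1.3, 1.7], 0.5],
  [[0, 0, 0.011], [1.6, -1.3, 1.9], 0.5],
  [[0, 0, 0.011], [1.6, -1.3, 1.9], 0.5],
  [[0, 0, 0.011], [1.6, -1.3, 1.7], 0.5],
  [[0, 0, 0.011], [1.6, -1.3, 1.3], 0.5],
])

```text
clock: 6.58
position: [0.525, 0.2437, 0.298]
ee_rot: [0.001, 0.127, 0.992, 0.0]
contact_force: [-0.4, 0.2, -7.7]
width: 0.0144
gripper_force: 88.0
```

drive_tool([
  [[0, 0, 0.011], [1.6, -1.3, 0.8], 0.5],
  [[0, 0, 0.011], [1.6, -1.3, 0.4], 0.5],
  [[0, 0, 0.011], [1.6, -1.3, 0], 0.5],
  [[0, 0, 0.011], [1.6, -1.3, 0], 0.5],
  [[0, 0, 0.011], [1.6, -1.3, 0], 0.5],
  [[0, 0, 0.011], [1.2, -1, 0], 0.5],
  [[0, 0, 0.011], [0.8, -0.7, 0], 0.5],
  [[0, 0, 0.007], [0.4, -0.3, 0], 0.5],
])

```text
clock: 7.58
position: [0.6276, 0.1597, 0.3082]
ee_rot: [-0.0, 0.085, 0.996, 0.0]
contact_force: [0.0, -0.3, -7.0]
width: 0.0143
gripper_force: 88.0
```

drive_tool([
  [[0, 0, 0], [0, 0, 0], 0.5],
  [[0, 0, 0], [0, 0, 0], 0.5],
  [[0, 0, 0], [0, 0, 0], 0.5],
])

```text
clock: 7.95
position: [0.6268, 0.1606, 0.3085]
ee_rot: [-0.0, 0.085, 0.996, 0.0]
contact_force: [-0.4, -0.8, -6.9]
width: 0.0147
gripper_force: 88.1
```

Run:
```python
from h import *
s=manip.get_state();t=eyes.get_image("top")[:,:,::-1];w=eyes.get_image("side")[:,:,::-1]
a=np.clip(cv2.resize(t[140:280,190:340],None,fx=3.6,fy=3.6,interpolation=cv2.INTER_CUBIC).astype(float)*1.6,0,255).astype(np.uint8)
b=np.clip(cv2.resize(w[150:310,190:310],None,fx=2.1,fy=2.1,interpolation=cv2.INTER_CUBIC).astype(float)*1.4,0,255).astype(np.uint8)
o=np.zeros((510,800,3),np.uint8);o[:504,:540]=a;o[:b.shape[0],545:545+b.shape[1]]=b
cv2.imwrite("pics/c3.png",o);cv2.imwrite("pics/t3.png",t);cv2.imwrite("pics/s3.png",w)
print(s["clock"],s["position"],s["ee_rot"],s["qpos"])
```

```text
7.95 [0.62681288 0.16057303 0.30848254] [-9.36535335e-05  8.49563212e-02  9.96384660e-01  1.56800831e-04] [ 1.43127489e-01  3.61565258e-01  1.21731889e+00  3.47854597e-04
  1.56282001e+00 -1.25755393e+00]
```

View pics/c3.png

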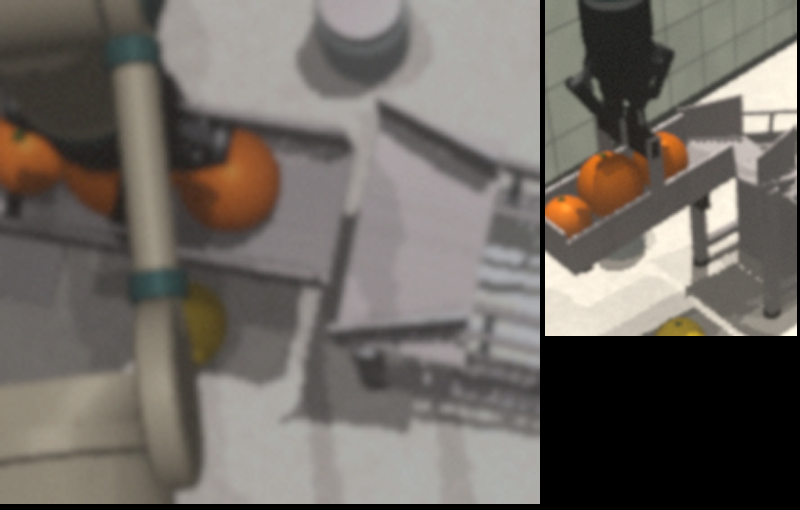

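The crop shows the pan just behind the ramp. The mouth corners are at crop (352,143) and (325,281), the apron's back corners are at (380,103) and (330,332), and all three oranges are still aboard.

Run:
```python
from h import *
def P(x,y,z): return onz("top",(190+x/3.6,140+y/3.6),z)
u=np.array([.177,.984]);r=np.array([.984,-.177])
H=np.array([.601,.0325])
for n,a,b in (("mouth",P(352,143,.236),P(325,281,.236)),("rampback",P(380,103,.254),P(330,332,.254))):
    for p in (a,b,(a+b)/2): print(n,np.round(p[:2],4),"ramp x,y mm",np.round(1e3*np.array([(p[:2]-H)@r,(p[:2]-H)@u]),1))
p=np.array([.6268,.1606]);print("tcp",(p-H)@r,(p-H)@u)
```

```text
mouth [0.653  0.0372] ramp x,y mm [50.4 13.8]
mouth [0.5629 0.0523] ramp x,y mm [-41.   12.8]
mouth [0.608  0.0448] ramp x,y mm [ 4.7 13.3]
rampback [0.6751 0.0191] ramp x,y mm [75.3 -0.1]
rampback [0.5278 0.0472] ramp x,y mm [-74.6   1.5]
rampback [0.6015 0.0331] ramp x,y mm [0.3 0.7]
tcp 0.0027135000000000457 0.13061699999999998
```

drive_tool([
  [[0.0215, -0.0039, 0], [-0.11, -0.32, 0.18], 0.5],
  [[0.0215, -0.0039, 0], [-0.11, -0.32, 0.18], 0.5],
  [[0.0215, -0.0039, 0], [-0.11, -0.32, 0.18], 0.5],
  [[0.0215, -0.0039, 0], [-0.11, -0.32, 0.18], 0.5],
  [[0.0215, -0.0039, 0], [-0.11, -0.32, 0.18], 0.5],
  [[0.0215, -0.0039, 0], [-0.11, -0.32, 0.18], 0.5],
  [[0.0215, -0.0039, 0], [-0.11, -0.32, 0.18], 0.5],
  [[0.0215, -0.0039, 0], [-0.11, -0.32, 0.18], 0.5],
])

```text
clock: 9.05
position: [0.6184, 0.1342, 0.3228]
ee_rot: [0.008, 0.085, 0.992, 0.088]
contact_force: [-0.8, -0.1, -7.7]
width: 0.0142
gripper_force: 88.1
```

```bash
cat > look.py <<'E'
from h import *
import sys
k=sys.argv[1]
s=manip.get_state();t=eyes.get_image("top")[:,:,::-1];w=eyes.get_image("side")[:,:,::-1]
a=np.clip(cv2.resize(t[140:290,200:460],None,fx=2,fy=2,interpolation=cv2.INTER_CUBIC).astype(float)*1.6,0,255).astype(np.uint8)
b=np.clip(cv2.resize(w[150:310,180:400],None,fx=2.2,fy=2.2,interpolation=cv2.INTER_CUBIC).astype(float)*1.4,0,255).astype(np.uint8)
o=np.zeros((600,800,3),np.uint8);o[:300,:520]=a;o[248:600,316:800]=b
cv2.imwrite(f"pics/{k}.png",o)
for n,im,r in (("top",t,(140,290,180,460)),("side",w,(150,420,180,400))):
    c=im[r[0]:r[1],r[2]:r[3]];h=cv2.cvtColor(np.ascontiguousarray(c),cv2.COLOR_BGR2HSV)
    m=cv2.inRange(h,(3,150,60),(16,255,255));N,l,st,ce=cv2.connectedComponentsWithStats(m)
    print(n,[(int(ce[i][0]+r[2]),int(ce[i][1]+r[0]),int(st[i][4])) for i in range(1,N) if st[i][4]>15])
print(s["clock"],s["position"],s["contact_force"])
E
python3 look.py a1
```

```text
top [(199, 181, 245), (223, 188, 48), (267, 195, 116)]
side [(259, 217, 169), (224, 228, 944)]
9.05 [0.61836838 0.13421498 0.32282827] [-0.83872898 -0.12559316 -7.70677651]
```

View pics/a1.png

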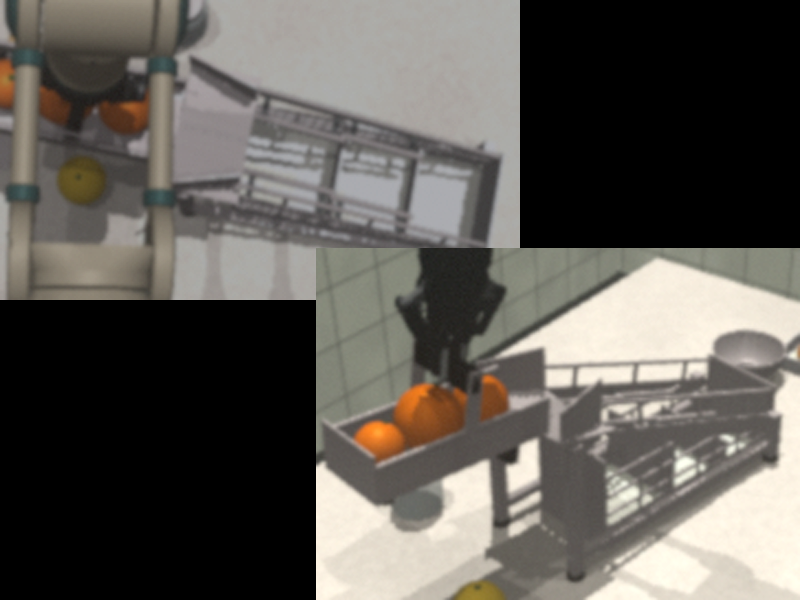

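The fruit hasn't moved at 10°. The mouth meets the apron's back edge at about (190,140) in the top inset. I'll tilt further.

drive_tool([
  [[0.0107, -0.0019, 0], [-0.02, -0.13, 0.1], 0.5],
  [[0.0107, -0.0019, 0], [-0.02, -0.13, 0.1], 0.5],
  [[0.0107, -0.0019, 0], [-0.02, -0.13, 0.1], 0.5],
  [[0.0107, -0.0019, 0], [-0.02, -0.13, 0.1], 0.5],
  [[0.0107, -0.0019, 0], [-0.02, -0.13, 0.1], 0.5],
  [[0.0107, -0.0019, 0], [-0.02, -0.13, 0.1], 0.5],
  [[0.0107, -0.0019, 0], [-0.02, -0.13, 0.1], 0.5],
  [[0.0107, -0.0019, 0], [-0.02, -0.13, 0.1], 0.5],
])

```text
clock: 10.15
position: [0.617, 0.1239, 0.3313]
ee_rot: [0.013, 0.085, 0.988, 0.13]
contact_force: [-0.4, -0.0, -3.6]
width: 0.0141
gripper_force: 88.7
```

```bash
python3 look.py a2
```

```text
top [(345, 215, 294), (389, 227, 587)]
side [(343, 210, 206), (344, 221, 53), (318, 225, 19)]
10.15 [0.61704402 0.12391852 0.33125858] [-0.35870176 -0.02409414 -3.59971829]
```

drive_tool([
  [[0, 0, 0], [0, 0, 0], 0.5],
  [[0, 0, 0], [0, 0, 0], 0.5],
  [[0, 0, 0], [0, 0, 0], 0.5],
  [[0, 0, 0], [0, 0, 0], 0.5],
])

```text
clock: 10.75
position: [0.6169, 0.1242, 0.3307]
ee_rot: [0.012, 0.085, 0.988, 0.13]
contact_force: [0.4, -1.0, -3.3]
width: 0.0146
gripper_force: 88.7
```

```bash
python3 look.py a3
```

```text
top [(356, 224, 181), (393, 232, 340), (427, 239, 475)]
side [(364, 221, 147), (346, 239, 28), (317, 246, 83), (320, 253, 39)]
10.75 [0.61685235 0.12420356 0.33067302] [ 0.37487072 -0.98215126 -3.25457786]
```

View pics/a3.png

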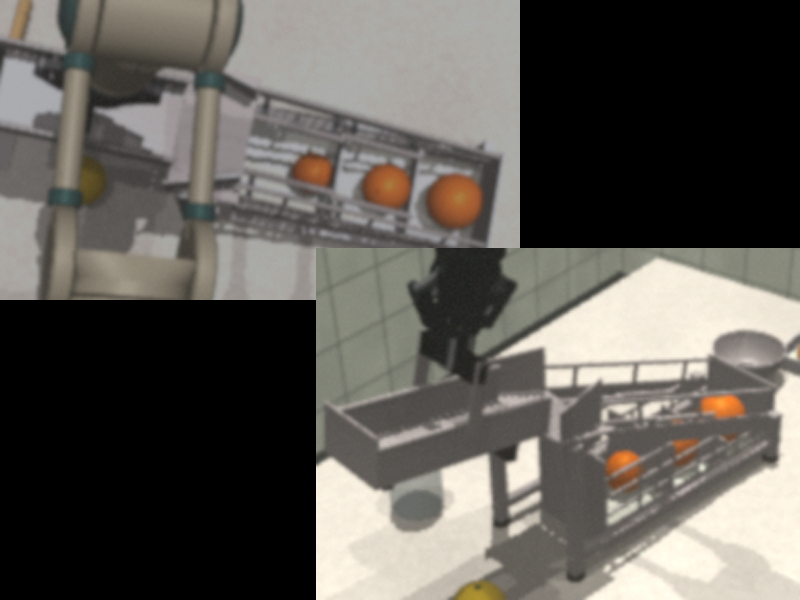

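The image shows each orange in its own basket: small (312,172), medium (387,186) and large (455,201) in the top inset. The pan is empty, so I'll level it and take it back.

drive_tool([
  [[-0.0322, 0.0058, 0], [0.1, 0.6, 0.2], 0.5],
  [[-0.0322, 0.0058, 0], [0.15, 0.7, 0.2], 0.5],
  [[-0.0322, 0.0058, 0], [0.15, 0.7, 0.2], 0.5],
  [[-0.0322, 0.0058, 0], [0.15, 0.7, 0.2], 0.5],
  [[-0.0322, 0.0058, 0], [0.15, 0.6, 0.2], 0.5],
  [[-0.0322, 0.0058, 0], [0.15, 0.6, 0.2], 0.5],
  [[-0.0322, 0.0058, 0], [0.15, 0.5, 0.2], 0.5],
  [[-0.0322, 0.0058, 0], [0.1, 0.5, 0.2], 0.5],
])

```text
clock: 11.85
position: [0.6281, 0.1735, 0.3468]
ee_rot: [-0.0, 0.085, 0.996, -0.001]
contact_force: [-0.3, -0.1, -2.8]
width: 0.0142
gripper_force: 88.7
```

drive_tool([
  [[0, 0, -0.018], [-1, 0.7, 0], 0.5],
  [[0, 0, -0.018], [-2, 1.5, -0.3], 0.5],
  [[0, 0, -0.018], [-3, 2.2, -0.6], 0.5],
  [[0, 0, -0.018], [-3.5, 2.5, -1], 0.5],
  [[0, 0, -0.018], [-3.5, 2.5, -1.5], 0.5],
  [[0, 0, -0.018], [-3, 2.2, -1.5], 0.5],
  [[0, 0, -0.018], [-2, 1.6, -1.5], 0.5],
  [[0, 0, -0.018], [-1.2, 0.8, -1], 0.5],
])

```text
clock: 12.85
position: [0.4334, 0.3135, 0.2723]
ee_rot: [-0.001, 0.157, 0.988, -0.0]
contact_force: [0.5, -0.5, -2.1]
width: 0.0142
gripper_force: 88.6
```

drive_tool([
  [[0, 0, 0], [0, 0, 0], 0.5],
  [[0, 0, 0], [0, 0, 0], 0.5],
])

```text
clock: 13.1
position: [0.4364, 0.3128, 0.2734]
ee_rot: [0.001, 0.157, 0.988, 0.0]
contact_force: [0.5, -0.9, -3.0]
width: 0.0146
gripper_force: 88.7
```

drive_tool([
  [[0, 0, -0.006], [-0.5, 0.5, -1], 0.5],
  [[0, 0, -0.006], [-0.5, 0.5, -2.2], 0.5],
  [[0, 0, 0], [-0.4, 0.4, -3], 0.5],
  [[0, 0, 0], [-0.2, 0.2, -3], 0.5],
  [[0, 0, 0], [0, 0, -2.5], 0.5],
  [[0, 0, 0], [0, 0, -1.6], 0.5],
  [[0, 0, 0], [0, 0, -1], 0.5],
  [[0, 0, 0], [0, 0, -0.3], 0.5],
])

```text
clock: 14.1
position: [0.4199, 0.3289, 0.1262]
ee_rot: [-0.0, 0.163, 0.987, -0.0]
contact_force: [-0.3, -0.1, -1.6]
width: 0.0144
gripper_force: 88.6
```

drive_tool([
  [[0, 0, 0], [0, 0, 0], 0.5],
  [[0, 0, 0], [0, 0, -0.2], 0.5],
  [[0, 0, 0], [0, 0, -0.2], 0.5],
  [[0, 0, 0], [0, 0, -0.2], 0.5],
  [[0, 0, 0], [0, 0, 0], 0.5],
])

```text
clock: 14.72
position: [0.4198, 0.329, 0.1206]
ee_rot: [-0.0, 0.163, 0.987, -0.0]
contact_force: [-0.4, 0.5, -2.9]
width: 0.0147
gripper_force: 88.6
```

drive_tool([
  [[0, 0, 0], [0, 0, -0.1], 0.5],
  [[0, 0, 0], [0, 0, -0.1], 0.5],
  [[0, 0, 0], [0, 0, 0], 0.5],
])

```text
clock: 15.1
position: [0.4199, 0.3292, 0.1191]
ee_rot: [0.0, 0.163, 0.987, 0.0]
contact_force: [-0.3, 0.3, 0.7]
width: 0.0148
gripper_force: 89.3
```

drive_tool([
  [[0, 0, 0], [0, 0, 0], 2.5],
  [[0, 0, 0], [0, 0, 0], 4],
  [[0, 0, 0], [0, 0, 0], 6],
  [[0, 0, 0], [0, 0, 0], 6],
  [[0, 0, 0], [0, 0, 0], 6],
], force=20)

```text
clock: 15.72
position: [0.4199, 0.3291, 0.1188]
ee_rot: [0.0, 0.163, 0.987, 0.0]
contact_force: [0.3, 0.4, -0.1]
width: 0.0601
gripper_force: 0.0
```

drive_tool([
  [[0, 0, 0], [0, 0, 1], 6],
  [[0, 0, 0], [0, 0, 2], 6],
  [[0, 0, 0], [0, 0, 3], 6],
  [[0, 0, 0], [0, 0, 4], 6],
  [[0, 0, 0], [0, 0, 4], 6],
  [[0, 0, 0], [0, 0, 4], 6],
  [[0, 0, 0], [0, 0, 2], 6],
  [[0, 0, 0], [0, 0, 1], 6],
])

```text
clock: 16.73
position: [0.4201, 0.3293, 0.3308]
ee_rot: [0.001, 0.163, 0.987, 0.001]
contact_force: [0.1, 0.4, -0.0]
width: 0.0601
gripper_force: 0.0
```

drive_tool([
  [[0, 0, 0], [-1, -2, 0], 6],
  [[0, 0, 0], [-1, -4, 0], 6],
  [[0, 0, 0], [-1, -5, 0], 6],
  [[0, 0, 0], [0, -4, 0], 6],
  [[0, 0, 0], [0, -2, 0], 6],
  [[0, 0, 0], [0, 0, 0], 6],
  [[0, 0, 0], [0, 0, 0], 6],
])

```text
clock: 17.6
position: [0.3898, 0.1596, 0.3285]
ee_rot: [-0.0, 0.163, 0.987, 0.0]
contact_force: [-0.1, 1.4, -0.1]
width: 0.06
gripper_force: 0.0
```

```bash
python3 look.py a4
python3 - <<'E'
from h import *
t=eyes.get_image("top")[:,:,::-1];w=eyes.get_image("side")[:,:,::-1]
o=np.zeros((600,800,3),np.uint8);o[:300,:450]=np.clip(t[120:420,20:470]*1.6,0,255);o[300:600,:450]=np.clip(w[160:460,100:550]*1.3,0,255)
cv2.imwrite("pics/fin.png",o[:,:450])
E
```

```text
top [(356, 224, 190), (393, 232, 344), (427, 239, 480)]
side [(364, 221, 149), (346, 238, 32), (317, 246, 95), (320, 253, 47)]
17.6 [0.38978944 0.15959551 0.32851673] [-0.0921709   1.39121111 -0.07429896]
```

View pics/fin.png

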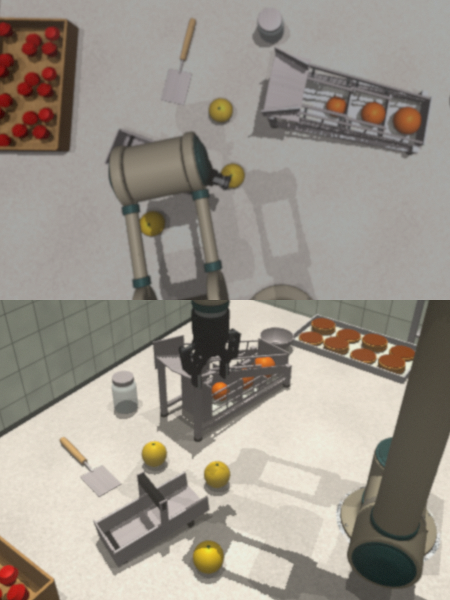

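The empty pan stands upright at side-inset (150,515). The three oranges are in their baskets at (337,105), (373,113) and (407,120), and everything else is where it was. The gripper is clear.

```bash
python3 -c "
from rig import job; print(job.sign_off())"
```

```text
the job is handed in; nothing more can be done
None
```

The three oranges rolled down the ramp into the baskets for their sizes, the empty pan is back upright on the worktop and released, nothing else was moved, and the job is handed in at about 18 s of the 61 s allowed.

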